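Sweep the used tube caps into the waste tray

ROBOT

A 6-joint arm with a two-finger parallel gripper is mounted at the origin on the work surface. World frame = base frame: x ahead of the robot, y to its left, z up, the work surface at z = 0. Lengths are in m, angles in degrees, forces in N, time in s.
With the tool pointing down it reaches from about 0.35 to 0.875 m from the base axis. Payload 4.2 kg.
Tool frame: the origin (TCP) lies midway between the tips of the shut fingers; the grasp point (between the pads) lies 19 mm behind it; z points along the fingers, y is the line along which they close (so a half turn about z gives the same grasp; the last joint's range is limited). The gripper opens to 87 mm and grips with 3 to 60 N. Pads are 19 mm wide; open, the fingers measure 117 mm over their backs; the gripper's body (75 mm by 190 mm) begins 51 mm behind the grasp point.
Start: joints at [-49.011, 22.042, 0.453, 0, -68.411, -14.817], TCP at [0.276, -0.561, 0.223] pointing down, gripper open.
Joint ranges: [-179.83, 179.83], [-69.29, 118.12], [-61.27, 80.66], [-181.25, 117.63], [-171.15, -9.14], [-177.46, 177.46]. Speed limits (degrees/s): [159.86, 159.86, 180, 180, 180, 180].

INTERFACE

Orientations are given as [roll, pitch, yaw] about the fixed x, y, z axes, in that order (R = Rz(yaw) Ry(pitch) Rx(roll)).
In Python, from workcell import env gives the robot as it stands. The module is installed in compiled form; this text tells all that it offers. Calls block until the motion is done:
- env.goto(position, orientation): joint-space move of the TCP to a pose.
- env.move_straight(position, rotation=None, rate=0.15, force_limit=None): straight line of the TCP; rotation=None keeps the orientation; rate is the mean speed in m/s. With force_limit (N) it stops when the force on the tool has changed by that much, and returns True; else False.
- env.set_joints(angles): joint-space move.
- env.gripper_to(opening, grasp_force=None): opening from 0.0 (shut) to 1.0 (fully open); grasp_force is the grip in N (None keeps the last); returns when the fingers have stopped.
- env.dwell(seconds).
- env.inverse_kinematics(position, orientation): joint angles nearest the present ones, or None.
- env.read_state(): the state.
- env.grab_frame(name): name is "side" or "top"; returns a dict with "image" (384x512x3 uint8, blue, green, red), "fx", "fy", "cx", "cy" (pixels), "position" and "orientation" of the camera in the world. Camera axes: x right, y up, looking along -z (the intrinsics and any distortion apply to the point x, -y, -z); pixel columns grow to the right and rows downward; lengths in m; the calibration is good to about 2 mm. A picture is of the moment at which its call begins. There is no depth.
A pose or a line that the arm cannot do raises env.Unreachable and nothing moves.
- env.close_job(): hands the job in; it is judged then, once.
Trained networks look in a picture, given as the dict that the camera call returned (one of the last four; its "shot" number tells which), for a name from the list of things; names that differ only in an ending like _2 or _b are one class to them, and where a whole thing is asked for, a point or a joint stands for the part that bears it (a point fixed in the world has none). Each returns a list of dicts, best first, with "score" (0 to 1); they miss things now and then, are a little off and sometimes report something else, mostly with a low value. They report only what shows in the picture. A call takes as long as a camera call.
- env.search_frame(picture, thing): "xyz" ([x, y, z] in m, in world coordinates, good to about 4 mm: the middle of the surface that is visible of it).
- env.trace(picture, thing): "mask" (384x512 bool, what is visible of it).
The state is a dict: "clock": time; "joint_positions": joint angles; "qvel": joint speeds; "joint_torque": joint torques, N m; "position": TCP position; "tool_rot": TCP orientation; "force": force on the tool from outside, world axes, zero at the start; "wrist_torque": the same for the moment, N m; "opening": opening from 0.0 (shut) to 1.0 (fully open); "finger_force": force on a finger pad.
Only numpy, scipy, OpenCV 4.12 (cv2) and the standard library are available. Lean on these libraries where they do the work, as an engineer would, in place of code of your own. Each camera call takes 0.05 s, during which the arm holds its last target. There are 200 camera calls.

TASK

Clear the used orange caps off the bench: with the fingertips, push all three along the surface, up the yellow ramp and wholly inside the white waste tray, past its open front edge. Slide them only, do not pick any of them up, and leave the clean blue cap and everything else on the bench where it stands.

Things in the scene. Friction and masses are not known exactly. Their poses are not given: they have to be found in the camera images.
- tray: white waste tray fixed to the bench, floor 130 (its x) by 180 mm (its y) and 3 mm thick; walls 35 mm high, 4 mm thick at the back and both sides (172 mm wide inside), open at the front (-x). Origin: middle of the floor, at bench level; x points from the open front to the back wall, z up; the open edge lies at x = -65 mm, the inner face of the back wall at +61 mm
- tray_edge (a point): middle of the tray's open front edge, on its floor, 3 mm above the bench; axes as the tray's. In front of it a yellow ramp, 20 mm long and as wide as the tray, rises from bench level to this edge
- cap1: used orange screw cap of a laboratory tube, 35 mm across and 16 mm high with a ribbed rim, about 16 g, lying flat on the bench and free to slide; origin at the centre of its underside, z up
- cap1_center (a point): centre of the orange cap cap1, 8 mm above its underside
- cap2: used orange screw cap of a laboratory tube, 35 mm across and 16 mm high with a ribbed rim, about 16 g, lying flat on the bench and free to slide; origin at the centre of its underside, z up
- cap2_center (a point): centre of the orange cap cap2, 8 mm above its underside
- cap3: used orange screw cap of a laboratory tube, 35 mm across and 16 mm high with a ribbed rim, about 16 g, lying flat on the bench and free to slide; origin at the centre of its underside, z up
- cap3_center (a point): centre of the orange cap cap3, 8 mm above its underside
- blue_cap: clean blue screw cap of the same kind, 35 mm across and 16 mm high with a ribbed rim, about 16 g, lying flat on the bench and free to slide; origin at the centre of its underside, z up; to be left alone
- plate: white well plate with amber wells, 86 mm (its x) by 128 mm (its y), 15 mm high, loose; origin at the centre of its underside; to be left alone
- jar: amber screw-lid jar, 44 mm across and 50 mm high, loose; origin at the centre of its underside; to be left alone
- bottle: clear bottle with a blue cap, 70 mm across and 150 mm high, loose; origin at the centre of its underside; to be left alone
- tip_box: blue box of pipette tips, 85 mm (its x) by 125 mm (its y), 57 mm high, loose; origin at the centre of its underside; to be left alone
- burner: grey-footed steel gas burner, foot 84 mm across, 142 mm high, unlit, loose; origin at the centre of its underside; to be left alone

How it is judged:
By the outcome, as a careful person would: the job done as asked, in the order asked, and still so for the second after the job is handed in, with the robot touching nothing.
It also fails if it takes over 72 s, if anything falls off the work surface, if the arm or the gripper's body presses on something with over 40 N, if the wrist force passes 120 N, or if a joint passes its speed limit or range.

## Working session

There is one attempt and no reset: what is moved stays moved. The work goes in short steps, each a Python script; the robot and the scene stay as the last script left them, time stands still between calls to the robot, and variables do not carry over. Pictures are saved under pics/ and viewed, at most 10 in all, crops included, and the job is handed in when it is done.

```bash
mkdir -p pics
python3 - <<'E'
from workcell import env
import cv2,numpy as np
for n in("top","side"):
    p=env.grab_frame(n); cv2.imwrite(f"pics/{n}0.png",p["image"])
    print(n,[round(float(p[k]),1) for k in("fx","fy","cx","cy")],np.round(p["position"],3),np.round(p["orientation"],2),[k for k in p])
    for t in("cap1","blue_cap","tray","tray_edge","plate","jar","bottle","tip_box","burner"):
        print(t,[(round(d["score"],2),np.round(d["xyz"],3).tolist()) for d in env.search_frame(p,t)][:5])
print(env.read_state()["clock"],env.read_state()["tool_rot"])
E
```

```text
top [397.7, 397.7, 253.4, 190.2] [0.428 0.021 1.106] [  9.7   -2.04 -90.11] ['image', 'fx', 'fy', 'cx', 'cy', 'position', 'orientation', 'shot']
cap1 [(0.74, [0.727, -0.076, 0.049]), (0.66, [0.486, -0.022, 0.019]), (0.63, [0.45, -0.156, 0.023]), (0.6, [0.599, -0.024, 0.016])]
blue_cap []
tray [(0.82, [0.547, 0.252, 0.002])]
tray_edge [(0.59, [0.55, 0.251, 0.005])]
plate [(0.92, [0.752, 0.083, 0.017])]
jar [(0.58, [0.73, -0.073, 0.052])]
bottle [(0.79, [0.66, -0.4, 0.099])]
tip_box [(0.96, [0.501, -0.409, 0.051]), (0.18, [0.663, 0.411, 0.017])]
burner [(0.73, [0.661, 0.408, 0.02])]
side [436.1, 436.1, 250.7, 189.3] [-0.076  0.699  0.908] [ 4.850e+01 -6.000e-02 -1.353e+02] ['image', 'fx', 'fy', 'cx', 'cy', 'position', 'orientation', 'shot']
cap1 [(0.55, [0.452, -0.151, 0.016]), (0.52, [0.48, -0.01, 0.017])]
blue_cap [(0.69, [0.585, -0.11, 0.018])]
tray [(0.75, [0.549, 0.25, 0.005])]
tray_edge []
plate [(0.87, [0.746, 0.094, 0.012]), (0.56, [0.452, -0.156, 0.014]), (0.35, [0.654, -0.39, 0.079])]
jar [(0.7, [0.723, -0.064, 0.032])]
bottle [(0.9, [0.654, -0.392, 0.078])]
tip_box [(0.89, [0.492, -0.393, 0.051]), (0.74, [0.598, -0.024, 0.016])]
burner [(0.87, [0.661, 0.431, 0.043])]
1.0 [-1.79997222e+02  9.15678101e-04 -1.53828563e+02]
```

View pics/top0.png

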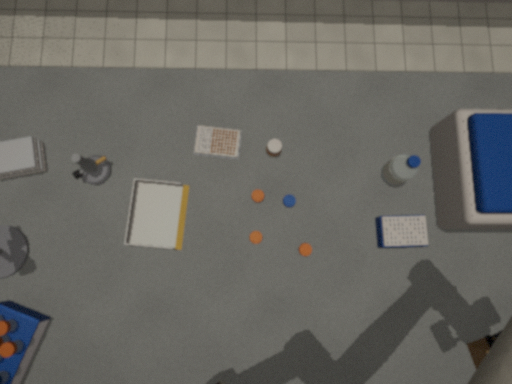

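View pics/side0.png

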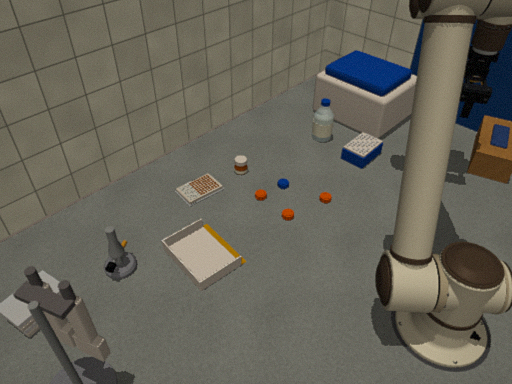

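The top view shows the orange caps at about (258,195), (256,237) and (305,249), with the blue cap at (289,200). The tray covers (130–185, 180–248), with its yellow ramp facing right (-y). The side view agrees. Next I'll localise everything by colour.

```bash
cat > h.py <<'E'
from workcell import env
import cv2,numpy as np
from scipy.spatial.transform import Rotation as Ro
def ray(p,uv,z):
    uv=np.atleast_2d(uv).astype(float)
    d=np.c_[(uv[:,0]-p["cx"])/p["fx"],-(uv[:,1]-p["cy"])/p["fy"],-np.ones(len(uv))]
    d=Ro.from_euler("xyz",p["orientation"],degrees=True).apply(d); c=np.array(p["position"])
    return (c+d*((z-c[2])/d[:,2])[:,None])[:,:2]
def blobs(p,lo,hi,amin=40):
    m=cv2.inRange(cv2.cvtColor(p["image"],cv2.COLOR_BGR2HSV),lo,hi)
    n,l,s,c=cv2.connectedComponentsWithStats(m)
    return [(c[i],s[i,4],np.argwhere(l==i)[:,::-1]) for i in range(1,n) if s[i,4]>=amin]
OR=((3,170,90),(15,255,255)); BL=((105,150,60),(125,255,255)); YE=((17,130,80),(32,255,255))
def caps(p,zr=0.011):
    return [(np.round(ray(p,c,zr)[0],4).tolist(),int(a)) for c,a,_ in blobs(p,*OR) if a<600]
E
python3 - <<'E'
from h import *
for n in("top","side"):
    p=env.grab_frame(n)
    print(n,"OR",caps(p)); print("BL",[(np.round(ray(p,c,.011)[0],4).tolist(),int(a)) for c,a,_ in blobs(p,*BL) if a<400])
    for c,a,px in blobs(p,*YE,30):
        w=ray(p,px,.0015); r=cv2.minAreaRect(w.astype(np.float32)*1000); print("YE",a,np.round(w.mean(0),4),np.round(r[0],1),np.round(r[1],1),round(r[2],1))
    for d in env.trace(p,"tray")[:1]:
        px=np.argwhere(d["mask"])[:,::-1]
        print("tray",np.round(cv2.boxPoints(cv2.minAreaRect(ray(p,px,.02 if n=='side' else .0).astype(np.float32)*1000)),1).tolist())
E
```

```text
top OR [([0.4525, -0.1596], 66), ([0.2539, 0.6294], 87), ([0.2009, 0.6156], 156)]
BL [([0.7023, -0.4786], 85)]
YE 292 [0.5408 0.1792] [542.3 178.9] [ 13.1 173.9] 84.6
tray [[451.3999938964844, 179.3000030517578], [636.4000244140625, 161.8000030517578], [651.2000122070312, 317.8999938964844], [466.1000061035156, 335.3999938964844]]
side OR [([0.6001, -0.0264], 100), ([0.4513, -0.1562], 102), ([0.4846, -0.0206], 112)]
BL [([0.7961, -0.6097], 53), ([0.2036, -0.8638], 223), ([0.4925, -0.4009], 359), ([0.5855, -0.1146], 87)]
YE 235 [0.5539 0.1801] [555.8 179.8] [ 15.2 153.8] 83.6
tray [[440.6000061035156, 193.6999969482422], [646.0999755859375, 173.89999389648438], [660.0, 318.5], [454.5, 338.29998779296875]]
```

```bash
cat >> h.py <<'E'
T=np.array([.550,.252]); ax=np.array([.094,.9956]); ay=np.array([-.9956,.094])
OFF=.024
def push(c,tx,ty,z=.006,rate=.09):
    c=np.array(c); g=T+tx*ax+ty*ay; u=(g-c)/np.linalg.norm(g-c); h=np.degrees(np.arctan2(u[1],u[0]))
    s=c-u*(OFF+.014); e=g-u*OFF
    best=None
    for y in(h,h-180):
        q=env.inverse_kinematics([*s,.12],[180,0,y])
        if q is not None and (best is None or abs(q[5])<best[0]): best=(abs(q[5]),y)
    o=[180,0,best[1]]
    env.goto([*s,.12],o); 
    hit=env.move_straight([*s,z],force_limit=15)
    st=env.read_state(); print("down",hit,np.round(st["position"],4),round(st["opening"],3),"yaw",round(best[1],1),"j6",round(st["joint_positions"][5]))
    if hit: env.move_straight([*s,.12]); return
    hit=env.move_straight([*e,z],rate=rate,force_limit=15)
    st=env.read_state(); print("end",hit,np.round(st["position"],4),np.round(st["force"],1))
    b=st["position"][:2]-u*.012
    env.move_straight([*b,z+.001]); env.move_straight([*b,.13],rate=.25)
    print("clock",env.read_state()["clock"])
def look(name,f):
    p=env.grab_frame(name); cv2.imwrite("pics/"+f,p["image"]); 
    print(name,"OR",caps(p),"BL",[np.round(ray(p,c,.011)[0],4).tolist() for c,a,_ in blobs(p,*BL) if a<150])
E
python3 - <<'E'
from h import *
env.gripper_to(.23)
push([.600,-.025],.025,-.045)
look("top","a_top.png");look("side","a_side.png")
E
```

```text
down False [ 0.6012 -0.0631  0.0069] 0.226 yaw -89.5 j6 -9
end False [0.5974 0.2485 0.006 ] [-0.4  1.2  0.2]
clock 10.05
top OR [([0.4527, -0.1593], 56), ([0.2537, 0.6291], 88), ([0.2007, 0.615], 161)] BL [[0.7023, -0.4781]]
side OR [([0.7371, -0.0717], 41), ([0.4512, -0.1563], 101), ([0.4844, -0.0206], 113), ([0.5968, 0.2717], 131)] BL [[0.5853, -0.1141]]
```

View pics/a_side.png

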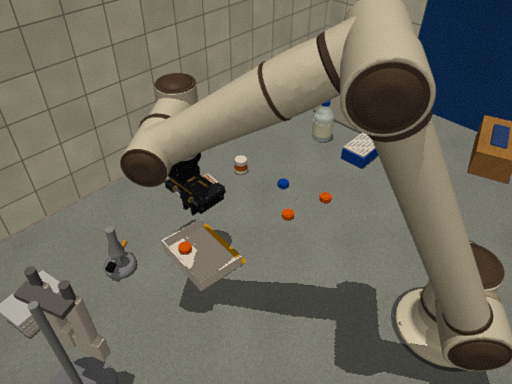

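The first cap is in the tray at (185,247). The blue cap at (283,184) hasn't moved.

```bash
python3 - <<'E'
from h import *
push([.485,-.0195],.025,.045)
look("side","b_side.png")
push([.4515,-.157],-.015,0)
look("side","b2_side.png")
env.goto([.42,-.25,.25],[180,0,-90])
look("top","c_top.png");look("side","c_side.png")
E
python3 -c "
import cv2
a=cv2.imread('pics/c_side.png')[100:340,100:400];b=cv2.imread('pics/c_top.png')[100:280,60:360]
cv2.imwrite('pics/cc.png',cv2.vconcat([cv2.resize(a,None,fx=1.4,fy=1.4),cv2.resize(b,None,fx=1.4,fy=1.4)]))"
```

```text
down False [ 0.483  -0.057   0.0065] 0.227 yaw -94.3 j6 -17
end False [0.5057 0.257  0.006 ] [0.5 0.3 0.5]
clock 16.8083
side OR [([0.4512, -0.1563], 101), ([0.5969, 0.2718], 130), ([0.5075, 0.28], 144)] BL [[0.522, -0.8664], [0.585, -0.1142]]
down False [ 0.4432 -0.1938  0.0065] 0.23 yaw -103.8 j6 -9
end False [0.5428 0.2137 0.006 ] [ 0.8 -0.7 -0.5]
clock 25.1
side OR [([0.5966, 0.272], 131), ([0.5481, 0.2363], 132), ([0.5074, 0.2802], 143)] BL [[0.6871, -0.8654], [0.5849, -0.1142]]
top OR [([0.2537, 0.6294], 86), ([0.2006, 0.6157], 158)] BL [[0.7021, -0.4783]]
side OR [([0.5967, 0.2719], 130), ([0.5483, 0.2365], 129), ([0.5073, 0.2804], 142)] BL [[0.252, -1.0723], [0.7961, -0.6097], [0.1928, -0.8623], [0.585, -0.1147]]
```

View pics/cc.png

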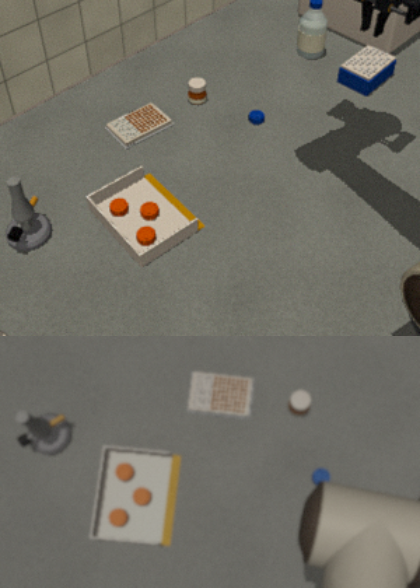

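All three caps lie flat well past the tray's edge (crop pixels (119,206), (149,210), (146,235)). The blue cap at (256,116) and the other items are where they were.

```bash
python3 -c "
from workcell import env
print(env.close_job())"
```

```text
the job is handed in; nothing more can be done
None
```

All three orange caps were pushed up the ramp and now lie wholly inside the waste tray; the blue cap and everything else were left where they stood, and the job is handed in.

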